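Open the kit tub and put in the cut-out that matches the sample

TASK

Make a start on packing the kit tub: tip its loose lid up by the pull tab, with the opposite edge staying on the rim, lift it off and lay it down flat on the free table left of the tub, top side up. Then take from the tray the plain wooden cut-out of the same shape as the sample canvas lying right beside the tray and put it in the tub. Leave the tub standing where it is and the other two cut-outs in their bins, and do not knock over the glue jar or push the sample canvases about.

Things in the scene. Friction and masses are not known exactly. Their poses are not given: they have to be found in the camera images.
- tub: Round white plastic kit tub standing on the table: mouth 130 mm across outside, 120 mm inside, 70 mm high, walls 3 mm, floor 4 mm, empty, about 0.3 kg, not fixed. Origin at the centre of its underside, z up.
- lid_center (a point): Centre of the tub's loose grey lid: a 141 mm disc, 3 mm thick, with a 10 mm deep skirt that hangs outside the tub's rim with about 2 mm play; nothing snaps. 13 mm high overall, about 65 g. This point is half-way up: 66.5 mm above the table when seated on the tub, 6.5 mm when lying on the table. z points out of the lid's top, -x to its pull tab, which faces the robot within 45 degrees.
- lid_tab (a point): Middle of the lid's pull tab, which sticks out level from the lid's edge, flush with its top: 24 mm wide (along the lid's y), 5 mm thick, reaching from 70 to 97 mm from the lid's axis. This point is 85 mm from the axis on the lid's -x side, 4 mm higher than lid_center; below it is free space down to the table. It can be pinched across its width from above. Axes as the lid's.
- lid_heel (a point): Point on the bottom edge of the lid's skirt opposite the tab, 70.5 mm from the lid's axis on its +x side: the edge about which the lid is tipped up, 60 mm above the table when seated.
- tray: Low white open tray fixed to the table, 116 x 342 x 20 mm (its long side along its y), walls and floor 3 mm, dividers 17 mm high, three bins of about 110 x 111 mm side by side along its y, bin centres at y = -113, 0 and +113 mm; one cut-out lies flat in each. Origin at the centre of its underside.
- house_center (a point): Plain wooden cut-out, 15 mm thick, about 22 g, lying flat in one of the tray's bins (any of them), shaped as a house: a 40 mm wide, 34 mm long body with parallel sides, a pointed gable of 20 mm and a small chimney on the +x end; this point is the middle of the body, 40 mm wide along y there. Half-way up, 7.5 mm above the bin floor (10.5 mm above the table), z up; best pinched along its y.
- heart_center (a point): Plain wooden cut-out, 15 mm thick, about 22 g, lying flat in one of the tray's bins (any of them), shaped as a heart: two 26 mm round lobes on the +x side and a point on the -x side, 41 mm long; this point is midway between the lobes, where it is widest, 44 mm along y. Half-way up, 7.5 mm above the bin floor (10.5 mm above the table), z up; best pinched along its y.
- flower_center (a point): Plain wooden cut-out, 15 mm thick, about 22 g, lying flat in one of the tray's bins (any of them), shaped as a flower: six round petals, 46 mm across from petal to opposite petal (two of them lie along y); this point is the flower's middle. Half-way up, 7.5 mm above the bin floor (10.5 mm above the table), z up; best pinched along its y.
- sample_house_top (a point): Sample: white stretched canvas 100 x 100 x 16 mm lying on the table with a wooden house, the same as the cut-out, glued on. Point in the middle of the canvas's top face. One of the three samples lies just beyond the tray's far long side (120 to 160 mm from the tray's middle); the other two lie well away, more than 300 mm from its middle.
- sample_heart_top (a point): Sample: white stretched canvas 100 x 100 x 16 mm lying on the table with a wooden heart, the same as the cut-out, glued on. Point in the middle of the canvas's top face. One of the three samples lies just beyond the tray's far long side (120 to 160 mm from the tray's middle); the other two lie well away, more than 300 mm from its middle.
- sample_flower_top (a point): Sample: white stretched canvas 100 x 100 x 16 mm lying on the table with a wooden flower, the same as the cut-out, glued on. Point in the middle of the canvas's top face. One of the three samples lies just beyond the tray's far long side (120 to 160 mm from the tray's middle); the other two lie well away, more than 300 mm from its middle.
- glue_pot: White glue jar, 60 mm across, 85 mm high, beyond the gap between tub and tray; origin at the centre of its underside. A bystander, like the low tape roll and the pencil in front of the robot, scissors, flat brush and the pot of brushes by the left edge. The table left of the tub, between it and the paper trimmer at the left edge, is free for the lid.
- lid: The same lid, its origin at the centre of the bottom edge of its skirt, 6.5 mm below lid_center; same axes.
Things that resemble listed ones, but are neither listed nor needed, are in the scene too. What is shaped like the part that bears flower_center but grey or orange is not meant.

How it is judged:
On the way, in this order (a step that is already met when the one before it is completed fails the run):
1. the lid is tipped up by its tab: at least 0.15 rad, with the edge opposite the tab still at the tub's rim (no more than 20 mm above its seat) (angle between lid_center's own z axis and vertical above 0.15 rad and z of lid_heel in the frame of tub below 0.08 m and horizontal distance between lid_center and tub below 0.05 m), for 0.04 s.
2. the lid lies flat on the table, top up, beside the tub, let go (angle between lid_center's own z axis and vertical below 0.1 rad and height (world z) of lid_center below 0.016 m and horizontal distance between lid_center and tub above 0.13 m and contact force between the fingers and lid below 0.05 N), for 0.2 s.
At the end, for the whole second after the job is handed in: Lid flat on the table (0.1 rad), top up, its centre over 130 mm from the tub's; tub upright, within 60 mm of its start; the cut-out matching the sample beside the tray in the tub (within 60 mm of its axis, below the rim); the other two within 50 mm of their starts. Lid and tub at rest (((horizontal distance between sample_house_top and tray below 0.22 m and horizontal distance between house_center and tub below 0.06 m and z of house_center in the frame of tub below 0.055 m and distance of each of heart_center, flower_center from where it was at the start of the episode below 0.05 m) or (horizontal distance between sample_heart_top and tray below 0.22 m and horizontal distance between heart_center and tub below 0.06 m and z of heart_center in the frame of tub below 0.055 m and distance of each of house_center, flower_center from where it was at the start of the episode below 0.05 m) or (horizontal distance between sample_flower_top and tray below 0.22 m and horizontal distance between flower_center and tub below 0.06 m and z of flower_center in the frame of tub below 0.055 m and distance of each of house_center, heart_center from where it was at the start of the episode below 0.05 m)) and angle between each of lid_center, tub's own z axis and vertical below 0.1 rad and height (world z) of lid_center below 0.016 m and horizontal distance between lid_center and tub above 0.13 m and height (world z) of tub below 0.008 m and distance of tub from where it was at the start of the episode below 0.06 m and linear speed of each of lid, tub below 0.02 m/s); the robot touches nothing.
It fails at once if the tub is knocked over (angle between tub's own z axis and vertical above 0.35 rad).
It fails at once if the lid is let fall or thrown (linear speed of lid above 1 m/s and contact force between the fingers and lid below 0.05 N).
It fails at once if the glue jar is knocked over (angle between glue_pot's own z axis and vertical above 0.4 rad).
It fails at once if a sample canvas is pushed away (distance of any of sample_house_top, sample_heart_top, sample_flower_top from where it was at the start of the episode above 0.04 m).
It also fails if it takes over 62 s, if anything falls off the work surface, if the arm or the gripper's body presses on something with over 40 N, if the wrist force passes 120 N, or if a joint passes its speed limit or range.

ROBOT

A 6-joint arm with a two-finger parallel gripper is mounted at the origin on the work surface. World frame = base frame: x ahead of the robot, y to its left, z up, the work surface at z = 0. Lengths are in m, angles in rad, forces in N, time in s.
With the tool pointing down it reaches from about 0.275 to 0.825 m from the base axis. Payload 4.9 kg.
Tool frame: the origin (TCP) lies at the very end of the fingers, on their centre line; the grasp point (between the pads) lies 19 mm behind it; z points along the fingers, y is the line along which they close (so a half turn about z gives the same grasp; the last joint's range is limited). The gripper opens to 85 mm and grips with 20 to 120 N. Pads are 22 mm wide; open, the fingers measure 114 mm over their backs; the gripper's body (76 mm by 85 mm) begins 54 mm behind the grasp point. The pads swing forward as they close: fully open they stand 13 mm farther back than shut.
Start: joints at [-1.435, 0.326, -0.193, 1.052, 0, 1.437], TCP at [0.147, -0.53, 0.231] pointing down, gripper open.
Joint ranges: [-2.65, 2.65], [-0.97, 1.79], [-1.3, 1.35], [-1.93, 2.1], [-1.47, 1.37], [-3.14, 3.14]. Speed limits (rad/s): [2.57, 2.57, 3.14, 3.14, 3.14, 3.14].

INTERFACE

Orientations are given as a unit quaternion [x, y, z, w].
In Python, from workcell import bot gives the robot as it stands. The module is installed in compiled form; this text tells all that it offers.
- The arm moves only by the tool step_arm, never from a script. Its argument "moves" is a list of rows, each a list of 3 entries, a list of its own where there are three numbers: the shift along the tool's x, y, z in m, then the turn, a rotation vector about the tool's x, y, z in degrees, then the finger opening in m, from 0 to 0.0854. In form: [[[dx, dy, dz], [rx, ry, rz], hand], ...]. A call has 1 to 10 rows; each row shifts and turns the commanded pose from where the row before left it, along the tool's axes as they then stand; what a row does not reach is not made up. A row lasts 1/8 s, in which the tool goes at most 62.5 mm and 10.7 degrees, less where a joint would pass 70% of its speed; a pose out of reach is approached as far as the arm can. A call with a gripper value outside its range is refused whole. The fingers move at their own pace and stop on an object; "squeeze" is the grip in N (left out, the last holds). Time passes only in rows, so rows that do not move let the fingers close. It gives the time, the measured TCP pose, the force, the opening and the grip force at its end, in the units of the state.
- bot.state(): the state, without advancing time (a new reading comes with each control period).
- bot.read_camera(name): name is "scene" or "top"; returns the picture (480x640x3 uint8, blue, green, red); there is no depth.
- bot.camera_model(name): a dict with "mtx" (3x3 intrinsics, pixels), "distortion" ([k1, k2, p1, p2, k3] as OpenCV has them; the pictures are not rectified), "extrinsics" (4x4, takes a point from world to camera coordinates). Camera axes: x right, y down, z forward; pixel columns grow to the right and rows downward; lengths in m; the calibration is good to about 2 mm. A picture is of the moment at which its call begins. camera_model takes no time and is no camera call.
- bot.sign_off(): hands the job in; it is judged then, once.
The state is a dict: "clock": time; "joints": joint angles; "qvel": joint speeds; "effort": joint torques, N m; "tool_pos": TCP position; "tool_rot": TCP orientation; "contact_force": force on the tool from outside, world axes, zero at the start; "torque": the same for the moment, N m; "gripper_width": finger opening in m; "grip_force": force on a finger pad.
Only numpy, scipy, OpenCV 4.12 (cv2) and the standard library are available. Lean on these libraries where they do the work, as an engineer would, in place of code of your own. Each camera call takes 0.05 s, during which the arm holds its last target. There are 200 camera calls.

## Working session

There is one attempt and no reset: what is moved stays moved. The work goes in short steps, Python scripts to look and compute and a tool call to move; the robot and the scene stay as the last step left them, time stands still between calls to the robot, and variables do not carry over. Pictures are saved under pics/ and viewed, at most 10 in all, crops included, and the job is handed in when it is done.

Besides the shell and the picture viewer there is one more tool, called after "Call:" as name(argument=value, ...), one argument or row to a line, values as JSON. step_arm: Moves the arm, as the interface text tells. Its arguments: {"type":"object","properties":{"moves":{"type":"array"},"squeeze":{"type":"number"}},"required":["moves"]}

```bash
mkdir -p pics; cat > h.py <<'E'
import numpy as np, cv2
from workcell import bot
from scipy.spatial.transform import Rotation as R
def w(name,uv,z):
    m=bot.camera_model(name);K=np.array(m["mtx"]);D=np.array(m["distortion"]);T=np.array(m["extrinsics"])
    p=cv2.undistortPoints(np.array(uv,float).reshape(-1,1,2),K,D)[:,0]
    d=np.c_[p,np.ones(len(p))]@T[:3,:3]; c=-T[:3,:3].T@T[:3,3]
    return c+d*((z-c[2])/d[:,2])[:,None]
def px(name,P):
    m=bot.camera_model(name);T=np.array(m["extrinsics"])
    return cv2.projectPoints(np.array(P,float).reshape(-1,1,3),cv2.Rodrigues(T[:3,:3])[0],T[:3,3],np.array(m["mtx"]),np.array(m["distortion"]))[0][:,0]
def shot(name,fn,crop=None,s=1):
    i=bot.read_camera(name)
    if crop: x0,y0,x1,y1=crop; i=i[y0:y1,x0:x1]
    cv2.imwrite("pics/"+fn,cv2.resize(i,None,fx=s,fy=s,interpolation=cv2.INTER_CUBIC))
E
python3 - <<'E'
from h import *
np.set_printoptions(precision=3,suppress=True)
shot("top","t0.png");shot("scene","s0.png");print(bot.state())
for n in("top","scene"):
    T=np.array(bot.camera_model(n)["extrinsics"]);print(n,-T[:3,:3].T@T[:3,3])
E
```

```text
{'clock': 0.1, 'joints': array([-1.435,  0.327, -0.193,  1.052, -0.   ,  1.437]), 'qvel': array([ 0.   , -0.003,  0.003,  0.001, -0.001, -0.002]), 'effort': array([  0.002, -44.424,  26.304,   0.008,  -0.   ,   0.   ]), 'tool_pos': array([ 0.147, -0.53 ,  0.231]), 'tool_rot': array([ 0.991,  0.134, -0.   , -0.001]), 'contact_force': array([-0.731, -0.703,  0.   ]), 'torque': array([-0.013,  0.069,  0.009]), 'grip_force': 0.0, 'gripper_width': 0.08538430391434275}
top [ 0.486 -0.045  1.171]
scene [ 0.904 -0.654  1.083]
```

View pics/t0.png

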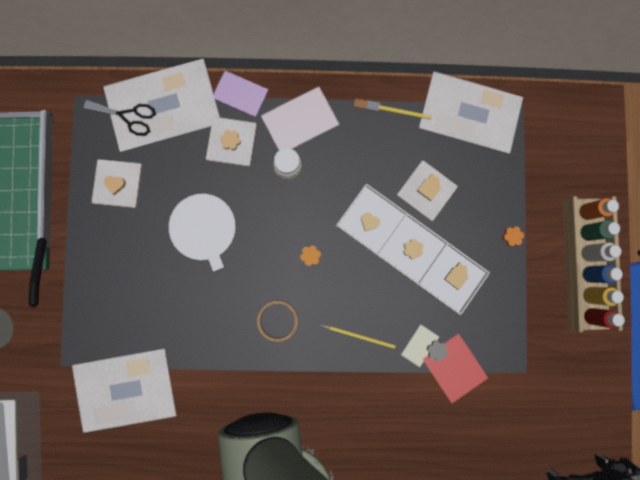

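View pics/s0.png

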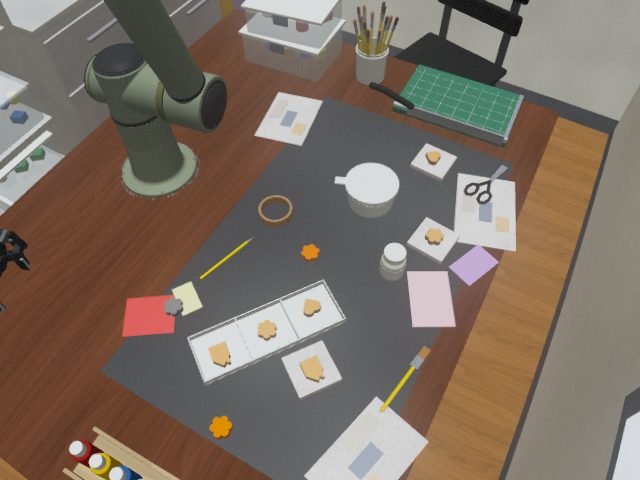

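The top view shows the lid at (202,226) with its tab at (216,263). The tray has a heart (370,222), a flower (413,249) and a house (458,277). The sample beside the tray, at (430,188), looks like a house. Possible mix-ups: heart (370,222), flower (413,249), house glued on the sample (430,188), orange flowers (311,256) and (514,236), and a grey flower (437,350). My choice is the plain house in the tray at (458,277), which I'll check in a close crop.

```bash
python3 - <<'E'
from h import *
i=bot.read_camera("top")
a=cv2.resize(i[160:320,380:500],None,fx=3.33,fy=3.33,interpolation=2)[:532,:400]
b=cv2.resize(i[180:300,150:250],None,fx=4,fy=4,interpolation=2)
o=np.zeros((540,800,3),np.uint8);o[:a.shape[0],:a.shape[1]]=a;o[:480,400:800]=b
cv2.imwrite("pics/c1.png",o)
E
```

```text
(no output)
```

View pics/c1.png

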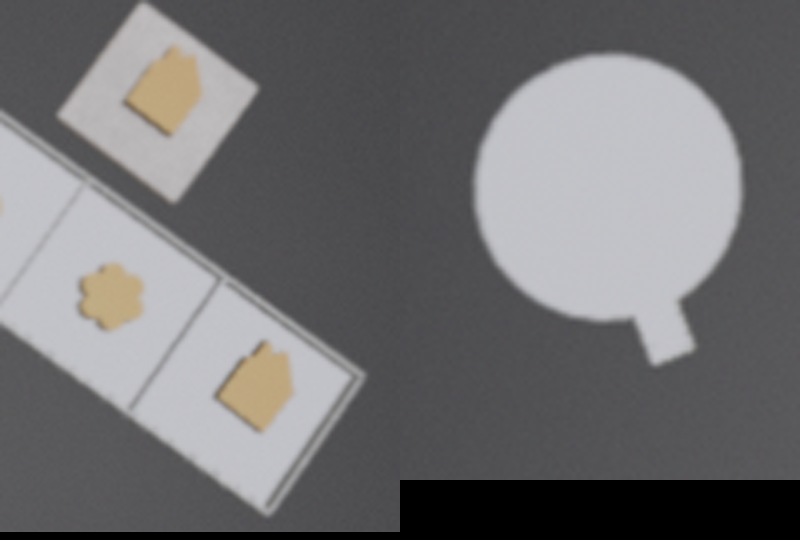

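The crop confirms the sample beside the tray is a house. The house cut-out has its body centre at about (456.7,278.4), base corners at (445.2,278.6) and (458.7,289.7), and gable up-right. The lid centre is at (202,226.7) and the tab end at (218.2,269.2).

```bash
python3 - <<'E'
from h import *
np.set_printoptions(precision=4,suppress=True)
L=w("top",[[202,226.75],[218.25,269.25]],.073);print("lid",L)
d=L[1]-L[0];print(np.linalg.norm(d),np.degrees(np.arctan2(d[1],d[0])))
H=w("top",[[456.7,278.4],[445.2,278.6],[458.7,289.7]],.018);print("house",H)
b=H[2]-H[1];print(np.linalg.norm(b),np.degrees(np.arctan2(b[1],b[0])))
t=w("top",[[366,185],[488,272],[465,312],[338,224]],.02);print("tray",t.mean(0))
print("things",w("top",[[117,184],[287,162],[45,230],[278,321],[100,300],[140,208],[311,256],[124,355]],.0))
s=bot.state();Q=R.from_quat(s["tool_rot"]).as_matrix();print(Q)
E
```

```text
lid [[0.582  0.1798 0.073 ]
 [0.4928 0.1427 0.073 ]]
0.09661091222263242 -157.44314695142484
house [[ 0.4811 -0.3793  0.018 ]
 [ 0.4803 -0.3532  0.018 ]
 [ 0.4559 -0.3839  0.018 ]]
0.039135860456166294 -128.50885065101937
tray [ 0.5471 -0.2831  0.02  ]
things [[ 0.6829  0.3923  0.    ]
 [ 0.7404  0.0059  0.    ]
 [ 0.5749  0.5533  0.    ]
 [ 0.3801  0.0187  0.    ]
 [ 0.4195  0.4195  0.    ]
 [ 0.6287  0.3371  0.    ]
 [ 0.5266 -0.0526  0.    ]
 [ 0.2984  0.3608  0.    ]]
[[ 0.9638  0.2665 -0.0002]
 [ 0.2665 -0.9638  0.0013]
 [ 0.0002 -0.0013 -1.    ]]
```

Call:
step_arm(
  moves=[
    [[0.02, -0.02, 0], [0, 0, 0], 0.05],
    [[0.038, -0.041, 0], [0, 0, 0], 0.05],
    [[0.038, -0.041, 0], [0, 0, 0], 0.05],
    [[0.038, -0.041, 0], [0, 0, 0], 0.05],
    [[0.038, -0.041, 0], [0, 0, 0], 0.05],
    [[0.038, -0.041, 0], [0, 0, 0], 0.05],
    [[0.038, -0.041, 0], [0, 0, 0], 0.05],
    [[0.038, -0.041, 0], [0, 0, 0], 0.05],
    [[0.038, -0.041, 0], [0, 0, 0], 0.05],
    [[0.038, -0.041, 0], [0, 0, 0], 0.05],
  ],
  squeeze=80,
)

```text
clock: 1.4
tool_pos: [0.3924, -0.057, 0.2314]
tool_rot: [0.991, 0.134, 0.0, 0.0]
contact_force: [1.4, -0.8, -0.6]
gripper_width: 0.0502
grip_force: 0.0
```

Call:
step_arm(
  moves=[
    [[0.038, -0.041, 0], [0, 0, 0], 0.05],
    [[0.038, -0.041, 0], [0, 0, 0], 0.05],
    [[0.038, -0.041, 0], [0, 0, 0], 0.05],
    [[0.02, -0.02, 0], [0, 0, -7.1], 0.05],
    [[0, 0, 0], [0, 0, 0], 0.05],
    [[0, 0, 0], [0, 0, 0], 0.05],
  ],
)

```text
clock: 2.15
tool_pos: [0.4821, 0.1144, 0.2309]
tool_rot: [0.981, 0.195, -0.001, 0.0]
contact_force: [0.7, 0.0, 0.6]
gripper_width: 0.05
grip_force: 0.0
```

```bash
cat > go.py <<'E'
import sys
from h import *
np.set_printoptions(precision=4,suppress=True)
s=bot.state();Q=R.from_quat(s["tool_rot"]).as_matrix()
print(s["clock"],s["tool_pos"],"w",s["gripper_width"],"x az",np.degrees(np.arctan2(Q[1,0],Q[0,0])),"xaxis",Q[:,0],s["contact_force"])
if len(sys.argv)>3: print("shift",Q.T@(np.array(list(map(float,sys.argv[1:4])))-s["tool_pos"]))
E
python3 go.py 0.5017 0.1466 0.13
```

```text
2.15 [0.4821 0.1144 0.2309] w 0.049950600858328885 x az 22.485913840265557 xaxis [ 0.924   0.3825 -0.0013] [0.6944 0.0495 0.5831]
shift [ 0.0305 -0.0223  0.1009]
```

Call:
step_arm(
  moves=[
    [[0.0305, -0.0223, 0], [0, 0, 0], 0.05],
    [[0, 0, 0.05], [0, 0, 0], 0.05],
    [[0, 0, 0.05], [0, 0, 0], 0.05],
    [[0, 0, 0.03], [0, 0, 0], 0.05],
    [[0, 0, 0], [0, 0, 0], 0.05],
    [[0, 0, 0], [0, 0, 0], 0.05],
  ],
)

```text
clock: 2.9
tool_pos: [0.5033, 0.1465, 0.1026]
tool_rot: [0.981, 0.195, 0.001, 0.0]
contact_force: [0.2, -0.9, -0.2]
gripper_width: 0.05
grip_force: 0.0
```

```bash
python3 go.py 0.5017 0.1466 0.058; python3 -c "
from h import *
shot('scene','s2.png',(300,120,440,225),5)
print((px('scene',[[.5017,.1466,.1],[.5035,.1473,.073]])-[300,120])*5)"
```

```text
2.9 [0.5033 0.1465 0.1026] w 0.05002092055945163 x az 22.46753678471967 xaxis [0.9241 0.3822 0.0015] [ 0.25   -0.8596 -0.1923]
shift [-0.0015 -0.0007  0.0446]
[[193.92706589 263.78697632]
 [196.61517555 299.28777596]]
```

View pics/s2.png

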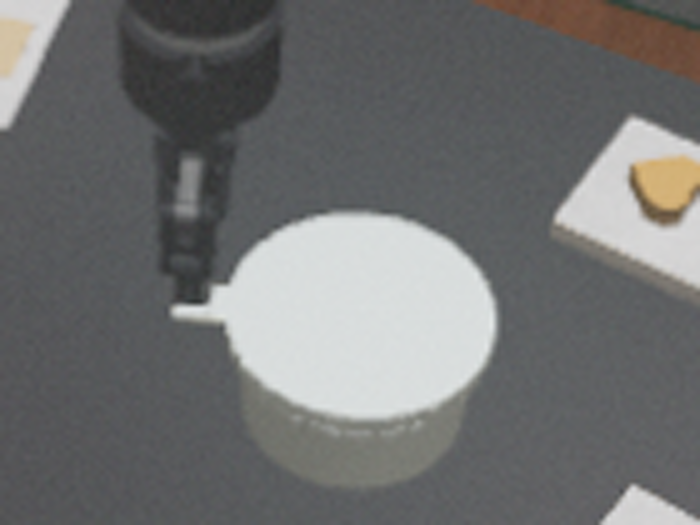

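The crop shows the fingers straddling the tab: fingertip at about (193,295), tab from (172,312) to (228,300). It lines up, so I'll descend and grip.

Call:
step_arm(
  moves=[
    [[-0.0015, -0.0007, 0.025], [0, 0, 0], 0.05],
    [[0, 0, 0.0195], [0, 0, 0], 0.05],
    [[0, 0, 0], [0, 0, 0], 0.05],
    [[0, 0, 0], [0, 0, 0], 0.035],
    [[0, 0, 0], [0, 0, 0], 0.01],
    [[0, 0, 0], [0, 0, 0], 0.01],
    [[0, 0, 0], [0, 0, 0], 0.01],
    [[0, 0, 0], [0, 0, 0], 0.01],
  ],
  squeeze=60,
)

```text
clock: 3.95
tool_pos: [0.502, 0.1474, 0.0579]
tool_rot: [0.981, 0.196, 0.001, 0.0]
contact_force: [0.2, 0.5, 6.5]
gripper_width: 0.0226
grip_force: 58.7
```

Call:
step_arm(
  moves=[
    [[0, 0, -0.0069], [0, -2.5, 0], 0.01],
    [[0, 0, -0.0069], [0, -2.5, 0], 0.01],
    [[0, 0, -0.0069], [0, -2.5, 0], 0.01],
    [[0, 0, -0.0069], [0, -2.5, 0], 0.01],
    [[0, 0, -0.0069], [0, -2.5, 0], 0.01],
    [[0, 0, -0.0069], [0, -2.5, 0], 0.01],
    [[0, 0, 0], [0, 0, 0], 0.01],
    [[0, 0, 0], [0, 0, 0], 0.01],
  ],
)

```text
clock: 4.95
tool_pos: [0.5048, 0.1489, 0.0974]
tool_rot: [0.972, 0.194, -0.128, 0.025]
contact_force: [-0.4, 0.7, -0.4]
gripper_width: 0.0225
grip_force: 58.7
```

```bash
python3 go.py; python3 -c "
from h import *
shot('scene','s3.png',(300,100,440,225),4)"
```

```text
4.95 [0.5048 0.1489 0.0974] w 0.02251396279099873 x az 22.56250240038096 xaxis [ 0.8921  0.3707 -0.2584] [-0.4208  0.7005 -0.416 ]
```

View pics/s3.png

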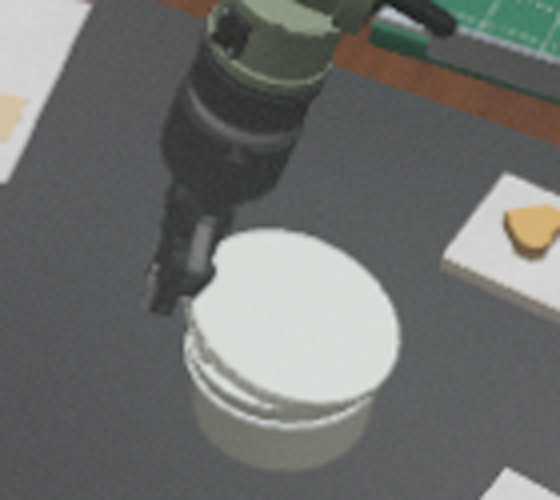

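The lid is tipped about 15°, with its far edge at (370,395) still on the rim and its near edge clear at (190,330). Next I lift it straight up and level it.

Call:
step_arm(
  moves=[
    [[-0.0026, 0, -0.0097], [0, 0, 0], 0.01],
    [[-0.005, 0, -0.0193], [0, 0, 0], 0.01],
    [[-0.005, 0, -0.0193], [0, 0, 0], 0.01],
    [[-0.005, 0, -0.0193], [0, 0, 0], 0.01],
    [[-0.0026, 0, -0.0097], [0, 0, 0], 0.01],
    [[0, 0, 0], [0, 5, 0], 0.01],
    [[0, 0, 0], [0, 5, 0], 0.01],
    [[0, 0, 0], [0, 5, 0], 0.01],
    [[0, 0, 0], [0, 0, 0], 0.01],
  ],
)

```text
clock: 6.12
tool_pos: [0.5036, 0.1486, 0.178]
tool_rot: [0.981, 0.195, -0.001, 0.0]
contact_force: [0.1, -1.2, -2.1]
gripper_width: 0.0222
grip_force: 58.8
```

```bash
python3 go.py .37 .327 .175
```

```text
6.125 [0.5036 0.1486 0.178 ] w 0.022223392058720898 x az 22.533735384640348 xaxis [ 0.9237  0.3832 -0.0011] [ 0.1339 -1.173  -2.1314]
shift [-0.055  -0.2159  0.0031]
```

Call:
step_arm(
  moves=[
    [[-0.003, -0.012, 0], [0, 0, 0], 0.01],
    [[-0.007, -0.027, 0], [0, 0, 0], 0.01],
    [[-0.007, -0.027, 0], [0, 0, 0], 0.01],
    [[-0.007, -0.027, 0], [0, 0, 0], 0.01],
    [[-0.007, -0.027, 0], [0, 0, 0], 0.01],
    [[-0.007, -0.027, 0], [0, 0, 0], 0.01],
    [[-0.007, -0.027, 0], [0, 0, 0], 0.01],
    [[-0.007, -0.027, 0], [0, 0, 0], 0.01],
    [[-0.003, -0.012, 0], [0, 0, 0], 0.01],
  ],
)

```text
clock: 7.25
tool_pos: [0.3894, 0.2835, 0.1788]
tool_rot: [0.974, 0.225, -0.004, -0.017]
contact_force: [0.9, 0.2, -0.4]
gripper_width: 0.0219
grip_force: 58.9
```

Call:
step_arm(
  moves=[
    [[0, 0, 0.025], [0, 0, 0], 0.01],
    [[0, 0, 0.04], [0, 0, 0], 0.01],
    [[0, 0, 0.04], [0, 0, 0], 0.01],
    [[0, 0, 0.025], [0, 0, 0], 0.01],
    [[0, 0, 0.01], [0, 0, 0], 0.01],
    [[0, 0, 0], [0, 0, 0], 0.01],
    [[0, 0, 0], [0, 0, 0], 0.01],
  ],
)

```text
clock: 8.12
tool_pos: [0.3897, 0.2861, 0.0399]
tool_rot: [0.974, 0.226, -0.003, -0.018]
contact_force: [0.1, -0.0, -0.9]
gripper_width: 0.0221
grip_force: 58.9
```

```bash
python3 go.py; python3 -c "
from h import *
shot('scene','s4.png',(260,60,440,195),4)"
```

```text
8.125 [0.3897 0.2861 0.0399] w 0.02213985209438112 x az 26.170942446652596 xaxis [0.8975 0.4411 0.0017] [ 0.1407 -0.0376 -0.9446]
```

View pics/s4.png

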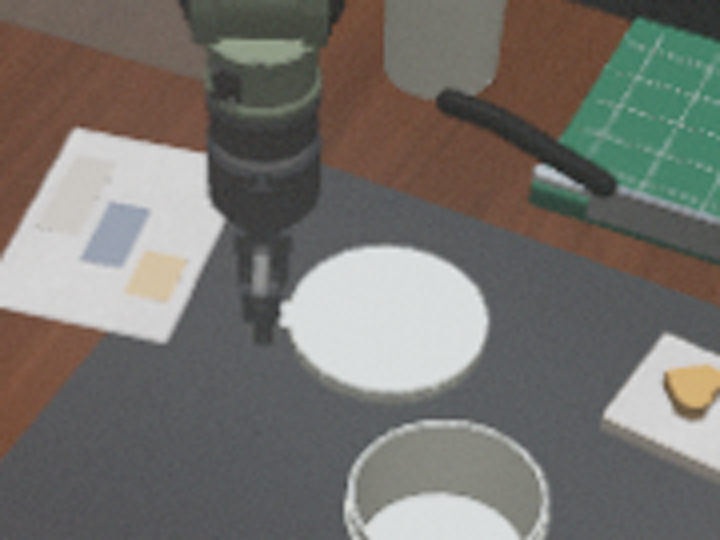

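The lid hangs level at (390,315) over free table, clear of the tub at (445,490), so I'll lower it.

Call:
step_arm(
  moves=[
    [[0, 0, 0.012], [0, 0, 0], 0.01],
    [[0, 0, 0.012], [0, 0, 0], 0.01],
    [[0, 0, 0.006], [0, 0, 0], 0.01],
    [[0, 0, 0.003], [0, 0, 0], 0.01],
    [[0, 0, 0], [0, 0, 0], 0.01],
    [[0, 0, 0], [0, 0, 0], 0.01],
  ],
)

```text
clock: 8.93
tool_pos: [0.3887, 0.2863, 0.0061]
tool_rot: [0.974, 0.227, -0.004, -0.019]
contact_force: [-0.1, -0.2, -0.5]
gripper_width: 0.0221
grip_force: 58.9
```

```bash
python3 go.py; python3 -c "
from h import *
print(bot.state()['joints'])"
```

```text
8.925 [0.3887 0.2863 0.0061] w 0.02209282804629168 x az 26.2310406187009 xaxis [0.897  0.442  0.0002] [-0.0974 -0.1747 -0.5014]
[ 0.4576208   0.48776183 -0.63825698  0.44462195  0.03804104  3.14139528]
```

Call:
step_arm(
  moves=[
    [[0, 0, 0.002], [0, 0, 0], 0.01],
    [[0, 0, 0.001], [0, 0, 0], 0.01],
    [[0, 0, 0], [0, 0, 0], 0.01],
    [[0, 0, 0], [0, 0, 0], 0.01],
  ],
)

```text
clock: 9.43
tool_pos: [0.3884, 0.2863, 0.003]
tool_rot: [0.974, 0.227, -0.004, -0.019]
contact_force: [0.3, -0.3, -0.6]
gripper_width: 0.0221
grip_force: 58.9
```

Call:
step_arm(
  moves=[
    [[0, 0, 0.0015], [0, 0, 0], 0.01],
    [[0, 0, 0], [0, 0, 0], 0.01],
    [[0, 0, 0], [0, 0, 0], 0.01],
  ],
)

```text
clock: 9.8
tool_pos: [0.3885, 0.2863, 0.0014]
tool_rot: [0.974, 0.227, -0.004, -0.019]
contact_force: [-0.4, 0.3, -0.8]
gripper_width: 0.0223
grip_force: 58.9
```

Call:
step_arm(
  moves=[
    [[0, 0, 0], [0, 0, 0], 0.03],
    [[0, 0, 0], [0, 0, 0], 0.045],
    [[0, 0, 0], [0, 0, 0], 0.05],
    [[0, 0, 0], [0, 0, 0], 0.05],
    [[0, 0, -0.03], [0, 0, 0], 0.05],
    [[0, 0, -0.05], [0, 0, 0], 0.05],
    [[0, 0, -0.06], [0, 0, 0], 0.05],
    [[0, 0, -0.06], [0, 0, 0], 0.05],
    [[0, 0, 0], [0, 0, 0], 0.06],
    [[0, 0, 0], [0, 0, 0], 0.06],
  ],
)

```text
clock: 11.05
tool_pos: [0.3916, 0.2794, 0.2011]
tool_rot: [0.974, 0.227, -0.004, -0.019]
contact_force: [-0.4, 0.8, -0.8]
gripper_width: 0.0601
grip_force: 0.0
```

```bash
python3 go.py .4811 -.3793 .2; python3 -c "
from h import *
shot('top','t5.png',(60,120,280,330),2.8)"
```

```text
11.05 [0.3916 0.2794 0.2011] w 0.06005017240916447 x az 26.23097307126192 xaxis [ 0.897   0.442  -0.0003] [-0.3542  0.7748 -0.8162]
shift [-0.2108  0.63   -0.0229]
```

View pics/t5.png

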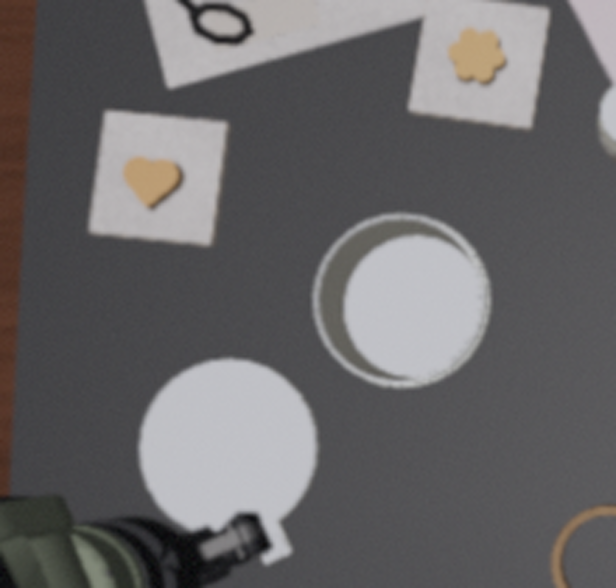

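The lid lies flat, top up, at (228,445) in the crop. The tub has hardly moved, its mouth at (401,300). On to the house.

Call:
step_arm(
  moves=[
    [[-0.009, 0.025, 0], [0, 0, 0], 0.065],
    [[-0.0175, 0.0525, 0], [0, 0, 0], 0.065],
    [[-0.0175, 0.0525, 0], [0, 0, 0], 0.065],
    [[-0.0175, 0.0525, 0], [0, 0, 0], 0.065],
    [[-0.0175, 0.0525, 0], [0, 0, 0], 0.065],
    [[-0.0175, 0.0525, 0], [0, 0, 0], 0.065],
    [[-0.0175, 0.0525, 0], [0, 0, 0], 0.065],
    [[-0.0175, 0.0525, 0], [0, 0, 0], 0.065],
    [[-0.0175, 0.0525, 0], [0, 0, 0], 0.065],
    [[-0.0175, 0.0525, 0], [0, 0, 0], 0.065],
  ],
)

```text
clock: 12.35
tool_pos: [0.4611, -0.2411, 0.1802]
tool_rot: [0.974, 0.227, -0.006, -0.02]
contact_force: [0.5, 0.7, -0.2]
gripper_width: 0.0648
grip_force: 0.0
```

Call:
step_arm(
  moves=[
    [[-0.0175, 0.0525, 0], [0, 0, 0], 0.065],
    [[-0.0175, 0.0525, 0], [0, 0, 0], 0.065],
    [[-0.009, 0.025, 0], [0, 0, -10], 0.065],
    [[0, 0, 0], [0, 0, -10], 0.065],
    [[0, 0, 0], [0, 0, -10], 0.065],
    [[0, 0, 0], [0, 0, -10], 0.065],
    [[0, 0, 0], [0, 0, -10], 0.065],
    [[0, 0, 0], [0, 0, -10], 0.065],
    [[0, 0, 0], [0, 0, -10], 0.065],
    [[0, 0, 0], [0, 0, -10], 0.065],
  ],
)

```text
clock: 13.6
tool_pos: [0.4792, -0.3749, 0.1748]
tool_rot: [0.598, 0.801, 0.009, -0.019]
contact_force: [0.6, 0.1, -0.6]
gripper_width: 0.0654
grip_force: 0.0
```

Call:
step_arm(
  moves=[
    [[0, 0, 0], [0, 0, -10], 0.065],
    [[0, 0, 0], [0, 0, -10], 0.065],
    [[0, 0, 0], [0, 0, -10], 0.065],
    [[0, 0, 0], [0, 0, -5.3], 0.065],
    [[0, 0, 0], [0, 0, 0], 0.065],
    [[0, 0, 0], [0, 0, 0], 0.065],
  ],
)

```text
clock: 14.35
tool_pos: [0.4797, -0.3755, 0.1761]
tool_rot: [0.33, 0.944, 0.014, -0.015]
contact_force: [0.6, 1.1, 0.0]
gripper_width: 0.0651
grip_force: 0.0
```

```bash
python3 go.py .4811 -.3793 .06; python3 -c "
from h import *
s=bot.state();Q=R.from_quat(s['tool_rot'])
G=R.from_matrix([[np.cos(a:=np.radians(141.5)),np.sin(a),0],[np.sin(a),-np.cos(a),0],[0,0,-1]])
print((Q.inv()*G).as_rotvec(degrees=True),s['joints'])"
```

```text
14.35 [ 0.4797 -0.3755  0.1761] w 0.06506719774227322 x az 141.47641195632391 xaxis [-0.7818  0.6224  0.0369] [0.5559 1.0905 0.0084]
shift [-0.0078 -0.004   0.1159]
[ 0.93295803 -2.1126077  -0.04078072] [-0.7911605   0.50247492 -0.06690833  1.03995746  0.01179337 -0.1187242 ]
```

Call:
step_arm(
  moves=[
    [[-0.004, -0.002, 0.04], [0.9, -2.1, 0], 0.056],
    [[0, 0, 0.04], [0, 0, 0], 0.056],
    [[0, 0, 0], [0, 0, 0], 0.056],
    [[0, 0, 0], [0, 0, 0], 0.056],
  ],
)

```text
clock: 14.85
tool_pos: [0.482, -0.3793, 0.0984]
tool_rot: [0.33, 0.944, -0.0, 0.001]
contact_force: [-0.6, -0.6, 0.1]
gripper_width: 0.0561
grip_force: 0.0
```

```bash
python3 go.py .4811 -.3793 .007; python3 -c "
from h import *
shot('scene','s6.png',(180,280,300,390),4.5)
print((px('scene',[[.4811,-.3793,.018]])-[180,280])*4.5)"
```

```text
14.85 [ 0.482  -0.3793  0.0984] w 0.056113831709914186 x az 141.51233330869465 xaxis [-0.7827  0.6223 -0.0031] [-0.6481 -0.5671  0.118 ]
shift [ 0.001  -0.0006  0.0914]
[[172.15794588 319.35173543]]
```

View pics/s6.png

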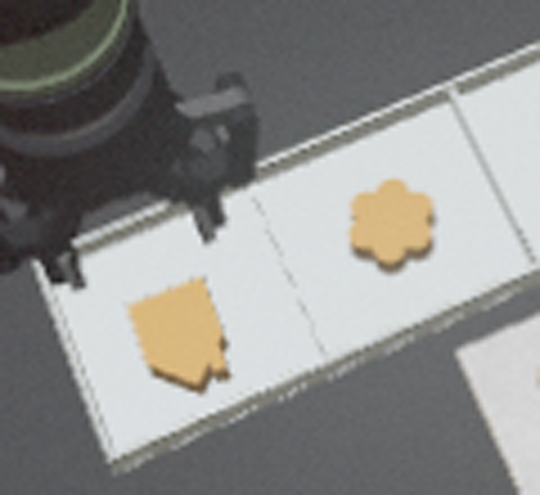

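The crop shows the house body centred at (176,325), against a predicted (172,319), and the fingers at (70,280) and (208,235) straddle it. The flower stays clear in the next bin at (392,225). I'll descend and grip.

Call:
step_arm(
  moves=[
    [[0, 0, 0.04], [0, 0, 0], 0.056],
    [[0, -0.0005, 0.035], [0, 0, 0], 0.056],
    [[0, 0, 0.014], [0, 0, 0], 0.056],
    [[0, 0, 0], [0, 0, 0], 0.056],
    [[0, 0, 0], [0, 0, 0], 0.045],
    [[0, 0, 0], [0, 0, 0], 0.025],
    [[0, 0, 0], [0, 0, 0], 0.025],
    [[0, 0, 0], [0, 0, 0], 0.025],
  ],
  squeeze=50,
)

```text
clock: 15.9
tool_pos: [0.4826, -0.3804, 0.0105]
tool_rot: [0.329, 0.944, -0.001, 0.003]
contact_force: [-0.3, 0.6, 6.1]
gripper_width: 0.0387
grip_force: 50.7
```

Call:
step_arm(
  moves=[
    [[0, 0, -0.02], [0, 0, 0], 0.025],
    [[0, 0, -0.04], [0, 0, 0], 0.025],
    [[0, 0, -0.05], [0, 0, 0], 0.025],
    [[0, 0, -0.05], [0, 0, 0], 0.025],
    [[0, 0, -0.02], [0, 0, 0], 0.025],
    [[0, 0, 0], [0, 0, 0], 0.025],
  ],
)

```text
clock: 16.65
tool_pos: [0.4821, -0.3801, 0.191]
tool_rot: [0.329, 0.944, -0.001, 0.003]
contact_force: [0.2, -0.6, -0.3]
gripper_width: 0.0385
grip_force: 50.3
```

```bash
python3 -c "
from h import *
print(w('top',[[203.2,227.1]],.07))"; python3 go.py .581 .178 .19
```

```text
[[0.58161155 0.17781709 0.07      ]]
16.65 [ 0.4821 -0.3801  0.191 ] w 0.038513562760805586 x az 141.5308214337298 xaxis [-0.7829  0.6221 -0.0072] [ 0.2323 -0.6201 -0.315 ]
shift [ 0.2697  0.4985 -0.0011]
```

Call:
step_arm(
  moves=[
    [[0.011, 0.021, 0], [0, 0, 0], 0.025],
    [[0.0225, 0.0415, 0], [0, 0, 0], 0.025],
    [[0.0225, 0.0415, 0], [0, 0, 0], 0.025],
    [[0.0225, 0.0415, 0], [0, 0, 0], 0.025],
    [[0.0225, 0.0415, 0], [0, 0, 0], 0.025],
    [[0.0225, 0.0415, 0], [0, 0, 0], 0.025],
    [[0.0225, 0.0415, 0], [0, 0, 0], 0.025],
    [[0.0225, 0.0415, 0], [0, 0, 0], 0.025],
    [[0.0225, 0.0415, 0], [0, 0, 0], 0.025],
    [[0.0225, 0.0415, 0], [0, 0, 0], 0.025],
  ],
)

```text
clock: 17.9
tool_pos: [0.5574, 0.0654, 0.1863]
tool_rot: [0.329, 0.944, -0.001, -0.001]
contact_force: [0.8, -0.3, 0.1]
gripper_width: 0.038
grip_force: 50.3
```

Call:
step_arm(
  moves=[
    [[0.0225, 0.0415, 0], [0, 0, 0], 0.025],
    [[0.0225, 0.0415, 0], [0, 0, 0], 0.025],
    [[0.011, 0.021, 0], [0, 0, 0], 0.025],
    [[0, 0, 0], [0, 0, 0], 0.025],
    [[0, 0, 0], [0, 0, 0], 0.025],
  ],
)

```text
clock: 18.52
tool_pos: [0.5793, 0.1781, 0.1872]
tool_rot: [0.33, 0.944, -0.001, 0.0]
contact_force: [-1.1, -0.1, 0.4]
gripper_width: 0.0381
grip_force: 50.3
```

```bash
python3 go.py .581 .178 .03
```

```text
18.525 [0.5793 0.1781 0.1872] w 0.038117556064251955 x az 141.49427459082708 xaxis [-0.7825  0.6226 -0.0015] [-1.1318 -0.102   0.3731]
shift [-0.0011  0.0012  0.1572]
```

Call:
step_arm(
  moves=[
    [[0, 0, 0.04], [0, 0, 0], 0.025],
    [[0, 0, 0.05], [0, 0, 0], 0.025],
    [[0, 0, 0.04], [0, 0, 0], 0.025],
    [[0, 0, 0.025], [0, 0, 0], 0.025],
    [[0, 0, 0.0115], [0, 0, 0], 0.025],
    [[0, 0, 0], [0, 0, 0], 0.025],
    [[0, 0, 0], [0, 0, 0], 0.045],
    [[0, 0, 0], [0, 0, 0], 0.055],
    [[0, 0, 0], [0, 0, 0], 0.055],
  ],
)

```text
clock: 19.65
tool_pos: [0.5809, 0.1789, 0.0223]
tool_rot: [0.329, 0.944, 0.0, 0.002]
contact_force: [-0.3, 1.1, -0.2]
gripper_width: 0.0549
grip_force: 0.0
```

Call:
step_arm(
  moves=[
    [[0, 0, -0.03], [0, 0, 0], 0.055],
    [[0, 0, -0.06], [0, 0, 0], 0.055],
    [[0, 0, -0.06], [0, 0, 0], 0.055],
    [[0, 0, -0.04], [0, 0, 0], 0.055],
    [[-0.02, -0.04, 0], [0, 0, 0], 0.055],
    [[-0.02, -0.04, 0], [0, 0, 0], 0.055],
    [[-0.02, -0.04, 0], [0, 0, 0], 0.055],
    [[-0.02, -0.04, 0], [0, 0, 0], 0.055],
    [[-0.02, -0.04, 0], [0, 0, 0], 0.055],
    [[0, 0, 0], [0, 0, 0], 0.055],
  ],
)

```text
clock: 20.9
tool_pos: [0.5335, -0.0422, 0.212]
tool_rot: [0.331, 0.943, -0.0, 0.001]
contact_force: [0.6, 0.1, 0.1]
gripper_width: 0.0549
grip_force: 0.0
```

```bash
python3 -c "
from h import *
shot('top','t7.png',(60,100,500,330),1.8)"
```

```text
(no output)
```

View pics/t7.png

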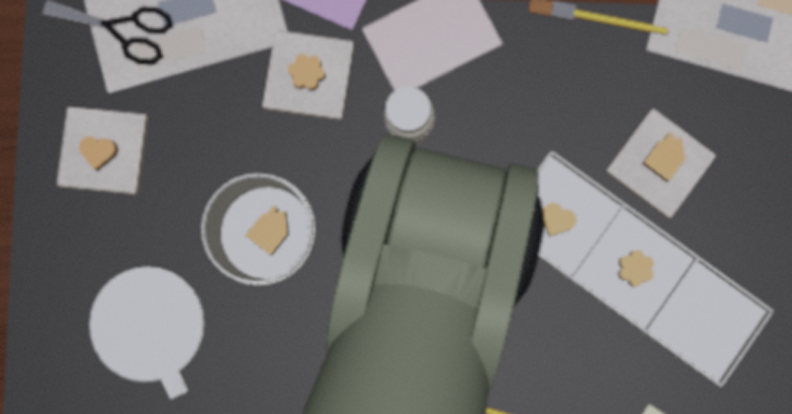

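The picture shows the house in the tub at (268,230) and the lid flat at (147,323). The heart (557,219) and flower (637,268) are still in their bins, and the jar is standing at (409,110). I'm handing in.

```bash
python3 -c "
from workcell import bot
print(bot.sign_off())"
```

```text
the job is handed in; nothing more can be done
None
```

The job is handed in: I tipped the lid up by its tab and laid it flat, top up, left of the tub, and put the house cut-out, which matches the sample beside the tray, in the tub; the last picture shows everything else in place, but sign-off returned no verdict.

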